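# Set the slide gate of a bench extraction port with its release rod

### The job

Take the orange-handled release rod from its stand and, through the hole in the blue slide gate, press down the spring catch gently without forcing it, then with the rod still in the hole draw the stiff gate open until its front edge lines up with the red set marker. Put the rod back upright and fully home in its stand. Move the gate only with the rod, keep the gripper itself off the port, do not shift the red marker and leave the two red-capped jars alone.

Things in the scene. Friction and masses are not known exactly. Their poses are not given: they have to be found in the camera images.
- port: Fixed stainless extraction port, 300 x 160 x 56 mm high. Origin: centre of its underside on the bench; its -x is the way the gate is pulled open, within 25 degrees of world -x. Side rails (local |y| 58 to 80 mm) are 56 mm high, the gate between them lies lower, its top at 50 mm. The gripper must stay off the port; a rod force on it above 32 N counts as forcing.
- gate (a joint): Blue flat slide gate, 180 x 112 x 8 mm thick, top 50 mm above the bench. Value = opening in m: 0 shut, at most 0.085; it slides along the port's -x. Stiff: about 9 N of sliding friction, stays where it is left. While shut, a spring catch under it holds it (only about 3 mm of play).
- gate_hole (a point): Where the rod goes in: a point at the gate's top surface, moving with the gate; axes as the port. It is in a slot 18 mm wide (port y) and 30 mm long (port x) through the 8 mm gate. When shut, the yellow catch nose fills the slot's far (+x) end, leaving 11 mm either side of this point in x and 9 mm in y. To pull, the rod bears on the slot's -x end, 11 mm from this point.
- catch_seat (a point): Fixed point on the port, at the gate's underside under the slot of the shut gate; axes as the port. The spring catch's yellow plate rests 4 to 22 mm below it (differs each time, not measured). Pressing it down takes 3.5 N to start plus 0.55 N per mm; it lets the gate go after 6 mm of press, hard stop at 10 mm (about 9 N).
- catch_channel (a point): Fixed point on the port, 45 mm in the opening (-x) direction from catch_seat. The catch's 18 mm wide plate runs on below the gate to 80 mm beyond catch_seat, in a channel 24 mm wide, so the rod can keep pressing while it drags the gate. Once the gate is 12 mm open the catch cannot lock again and the rod may be eased up, but must stay in the slot to pull.
- gate_edge (a point): Middle of the gate's front (-x) edge, which has a white line, at the gate's top; axes as the port.
- set_mark (a point): The red set marker's line, given on the port's centre line at the gate's top height; axes as the port. The marker is a red block 14 x 26 x 8 mm on the +y rail (local y = 71 mm, top 64 mm above the bench) with a thin pointer above the gate's path to y = 32 mm. It stands 35 to 65 mm in the opening direction from the shut gate's front edge and slides if knocked.
- rod_grip (a point): Centre of the release rod's orange handle: square, 26 x 26 mm, 70 mm tall; z up the rod, x and y square to its faces. Below the handle a steel shank, 12 mm diameter, 60 mm long, ends in the tip. Rod 130 mm, about 0.12 kg. At the start it stands in its stand, the handle's flat underside on the stand's top, this point 97 mm above the bench.
- rod_tip (a point): Tip of the rod's steel shank, on its axis, 95 mm below rod_grip.
- stand_top (a point): Middle of the mouth of the rod stand's hole, 62 mm above the bench; fixed black block 90 x 90 x 62 mm with a square 18 mm hole down through it. The rod is fully home when its handle sits on the block. The stand may be left or right of the port.
- tube_rack: Bystander: fixed green rack 90 x 90 x 57 mm high with tube caps, on the other side from the stand. Origin: centre of its underside.
- jar_a: Bystander: loose white jar with red cap, 44 mm diameter, 75 mm high, origin at its underside's centre.
- jar_b: Bystander: loose white jar with red cap, 44 mm diameter, 75 mm high, origin at its underside's centre.
There are look-alikes about, which are no part of the job. Several things look just like the part that bears rod_grip: the one meant starts farthest to the robot's right. Of the things shaped like the part that bears stand_top, the black one is meant.

How it is judged:
By the outcome, as a careful person would: the job done as asked, in the order asked, and still so for the second after the job is handed in, with the robot touching nothing.
It also fails if it takes over 51 s, if anything falls off the work surface, if the arm or the gripper's body presses on something with over 40 N, if the wrist force passes 120 N, or if a joint passes its speed limit or range.

### The arm

A 7-joint arm with a two-finger parallel gripper is mounted at the origin on the work surface. World frame = base frame: x ahead of the robot, y to its left, z up, the work surface at z = 0. Lengths are in m, angles in rad, forces in N, time in s.
With the tool pointing down it reaches from about 0.4 to 0.9 m from the base axis. Payload 5.5 kg.
Tool frame: the origin (TCP) lies at the very end of the fingers, on their centre line; the grasp point (between the pads) lies 19 mm behind it; x points along the fingers, y is the direction in which the jaws open and shut, and the axes are right-handed (so a half turn about x gives the same grasp; the last joint's range is limited). The gripper opens to 85 mm and grips with 20 to 120 N. Pads are 22 mm wide; open, the fingers measure 114 mm over their backs; the gripper's body (76 mm by 85 mm) begins 54 mm behind the grasp point. The pads swing forward as they close: fully open they stand 13 mm farther back than shut.
Start: joints at [0.263, 0.501, -0.427, 1.55, 0.221, 1.138, -0.21], TCP at [0.65, 0, 0.231] pointing down, gripper open.
Joint ranges: [-2.88, 2.88], [-0.31, 2.03], [-1.54, 1.56], [0.2, 2.42], [-1.41, 4.55], [0.19, 2.02], [-2.57, 2.57]. Speed limits (rad/s): [2.57, 2.57, 3.14, 3.14, 3.14, 3.14, 3.14].

### API

Orientations are given as [roll, pitch, yaw] about the fixed x, y, z axes, in that order (R = Rz(yaw) Ry(pitch) Rx(roll)).
In Python, from bench import robot gives the robot as it stands.
- The arm moves only by the tool arm_command, never from a script. Its argument "deltas" is text: rows parted by semicolons, each of 7 numbers parted by spaces: the shift along the tool's x, y, z in m, then the turn, a rotation vector about the tool's x, y, z in rad, then the opening, from -1 (shut) to 1 (fully open). A call has 1 to 20 rows; each row is the pose to reach, as a shift and turn from the pose commanded when the call began, along the tool's axes at that moment; what a row does not reach only later rows make up. A row lasts 1/8 s, in which the tool goes at most 62.5 mm and 10.7 degrees, less where a joint would pass 70% of its speed; a pose out of reach is approached as far as the arm can. A call with a gripper value outside its range is refused whole. The fingers move at their own pace and stop on an object; "grip_force" is the grip in N (left out, the last holds). Time passes only in rows, so rows that repeat a pose let the fingers close. It gives the time, the measured TCP pose, the force and the opening at its end, in the units of the state.
- robot.read_state(): the state, without advancing time (a new reading comes with each control period).
- robot.grab_frame(name): name is "scene" or "side" or "wrist"; returns the picture (400x640x3 uint8, blue, green, red); there is no depth.
- robot.get_calibration(name): a dict with "K" (3x3 intrinsics, pixels), "xyz" and "rotation" of the camera in the world. Camera axes: x right, y up, looking along -z (the intrinsics and any distortion apply to the point x, -y, -z); pixel columns grow to the right and rows downward; lengths in m; the calibration is good to about 2 mm. A picture is of the moment at which its call begins: read the wrist's pose just before it. get_calibration takes no time and is no camera call; for the wrist camera it gives the pose at the moment of the call.
- robot.finish_job(): hands the job in, once; it reports no verdict.
The state is a dict: "t": time; "joint_positions": joint angles; "qd": joint speeds; "joint_efforts": joint torques, N m; "ee_pos": TCP position; "tcp_rot": TCP orientation; "contact_force": force on the tool from outside, world axes, zero at the start; "torque": the same for the moment, N m; "gripper_width": opening from 0.0 (shut) to 1.0 (fully open).
Only numpy, scipy, OpenCV 4.12 (cv2) and the standard library are available. Lean on these libraries where they do the work, as an engineer would, in place of code of your own. Each camera call takes 0.05 s, during which the arm holds its last target.

## Working session

There is one attempt and no reset: what is moved stays moved. The work goes in short steps, Python scripts to look and compute and a tool call to move; the robot and the scene stay as the last step left them, time stands still between calls to the robot, and variables do not carry over. Pictures are saved under pics/ and viewed, and the job is handed in when it is done.

Besides the shell and the picture viewer there is one more tool, called after "Emit:" as a command line: name --argument value ..., lists and objects as JSON in quotes. arm_command: Moves the arm, as the interface text tells. Its arguments: {"type":"object","properties":{"deltas":{"type":"string"},"grip_force":{"type":"number"}},"required":["deltas"]}

```bash
mkdir -p pics; ls
python3 - <<'E'
from bench import robot
import cv2
s=robot.read_state(); print(s)
for n in("scene","side","wrist"):
    c=robot.get_calibration(n); print(n,c)
    cv2.imwrite(f"pics/{n}0.png",robot.grab_frame(n))
E
```

```text
pics
{'t': 0.0, 'joint_positions': array([ 0.26320241,  0.50185887, -0.42678483,  1.55148629,  0.22079194,
        1.13828615, -0.21030495]), 'qd': array([ 0.00072368, -0.00027998, -0.00192861, -0.00023943, -0.00075211,
       -0.00140936,  0.00062658]), 'joint_efforts': array([ 1.57038257e-04, -5.69523740e+01, -5.81651285e+00, -2.80938792e+01,
        1.07328620e-02,  1.20940185e-02,  1.30241034e-05]), 'ee_pos': array([ 6.49288683e-01, -4.52076649e-05,  2.30236775e-01]), 'tcp_rot': array([-1.60707918,  1.56881312,  3.10535555]), 'contact_force': array([-0.32063803, -0.55949482,  0.06014746]), 'torque': array([0.00524182, 0.00105245, 0.01976647]), 'gripper_width': 1.0005342787575249}
scene {'K': array([[398.65874392,   0.        , 316.77373749],
       [  0.        , 398.65874392, 197.66981103],
       [  0.        ,   0.        ,   1.        ]]), 'xyz': array([ 1.10160942, -0.55146675,  0.93863691]), 'rotation': array([0.72308104, 0.01152574, 0.83349289])}
side {'K': array([[489.32430974,   0.        , 315.96388574],
       [  0.        , 489.32430974, 209.2802381 ],
       [  0.        ,   0.        ,   1.        ]]), 'xyz': array([0.13762633, 0.79472712, 0.7724842 ]), 'rotation': array([ 0.94321986, -0.02343771, -2.66849483])}
wrist {'K': array([[285.04839911,   0.        , 317.83537843],
       [  0.        , 285.04839911, 195.36528206],
       [  0.        ,   0.        ,   1.        ]]), 'xyz': array([0.64964795, 0.07640747, 0.37274092]), 'rotation': array([-0.30626086,  0.00134573, -0.00041038])}
```

View pics/scene0.png

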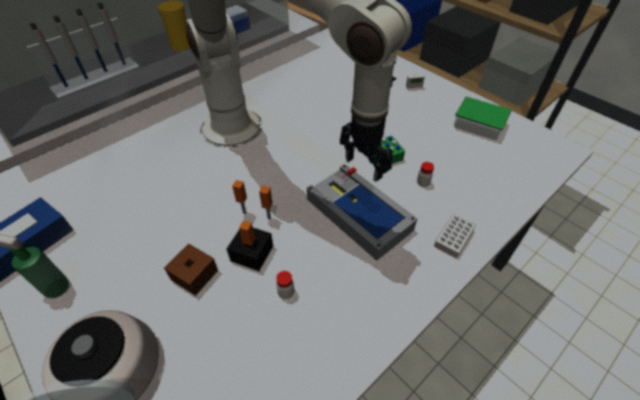

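View pics/side0.png

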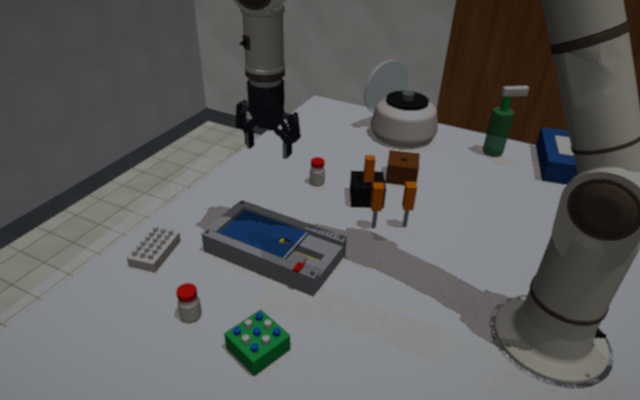

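View pics/wrist0.png

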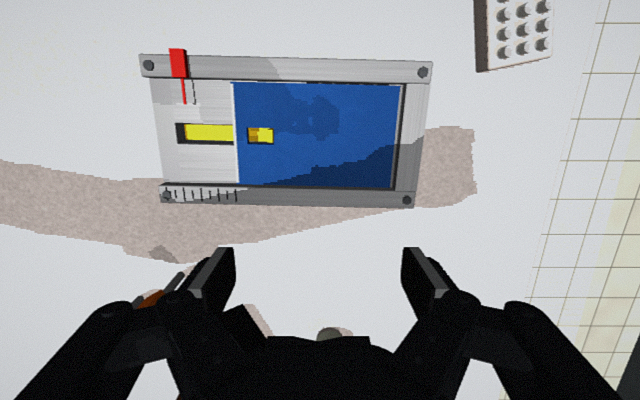

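```bash
cat > h.py <<'E'
import numpy as np,cv2
from scipy.spatial.transform import Rotation as R
from bench import robot
def rot(c): return R.from_euler('xyz',c['rotation']).as_matrix()
def ray(c,p):
    K=c['K']; d=np.array([(p[0]-K[0,2])/K[0,0],-(p[1]-K[1,2])/K[1,1],-1.]); return np.array(c['xyz']),rot(c)@d
def onz(c,p,z):
    o,d=ray(c,p); return o+d*(z-o[2])/d[2]
def proj(c,X):
    q=rot(c).T@(np.asarray(X,float)-c['xyz']); K=c['K']; return np.array([K[0,2]+K[0,0]*q[0]/-q[2],K[1,2]-K[1,1]*q[1]/-q[2]])
def tri(c1,p1,c2,p2):
    o1,d1=ray(c1,p1);o2,d2=ray(c2,p2)
    A=np.stack([d1,-d2],1); t=np.linalg.lstsq(A,o2-o1,rcond=None)[0]
    a=o1+t[0]*d1;b=o2+t[1]*d2; return (a+b)/2,np.linalg.norm(a-b)
def tool(): 
    s=robot.read_state(); return s,R.from_euler('xyz',s['tcp_rot']).as_matrix()
def blobs(im,lo,hi,amin=15):
    m=cv2.inRange(cv2.cvtColor(im,cv2.COLOR_BGR2HSV),lo,hi)
    n,l,st,ce=cv2.connectedComponentsWithStats(m)
    return m,[(st[i].tolist(),ce[i].round(1).tolist()) for i in range(1,n) if st[i][4]>=amin]
E
python3 - <<'E'
from h import *
s,T=tool(); print(T.round(3))
for n in("scene","side"):
    im=cv2.imread(f"pics/{n}0.png"); c=robot.get_calibration(n)
    print(n,[b for b in blobs(im,(5,150,90),(15,255,255))[1]])
    x0,y0,x1,y1=(150,160,310,310) if n=="scene" else (290,130,450,250)
    cr=cv2.resize(im[y0:y1,x0:x1],None,fx=5 if n=="side" else 4,fy=5 if n=="side" else 4,interpolation=cv2.INTER_CUBIC)[:600,:800]
    cv2.imwrite(f"pics/crop_{n}.png",cr)
im=cv2.imread("pics/wrist0.png"); cv2.imwrite("pics/crop_w.png",cv2.resize(im[40:220,130:450],None,fx=2.5,fy=2.5,interpolation=cv2.INTER_CUBIC))
E
```

```text
[[-0.001  1.     0.   ]
 [ 0.     0.    -1.   ]
 [-1.    -0.001 -0.   ]]
scene [([234, 181, 9, 8, 52], [237.8, 184.4]), ([260, 186, 10, 8, 60], [264.6, 189.8]), ([240, 221, 11, 10, 73], [245.2, 225.6])]
side [([366, 156, 9, 5, 23], [369.7, 158.0]), ([405, 181, 11, 8, 32], [410.3, 184.4]), ([373, 182, 12, 8, 38], [378.2, 186.0])]
```

View pics/crop_scene.png

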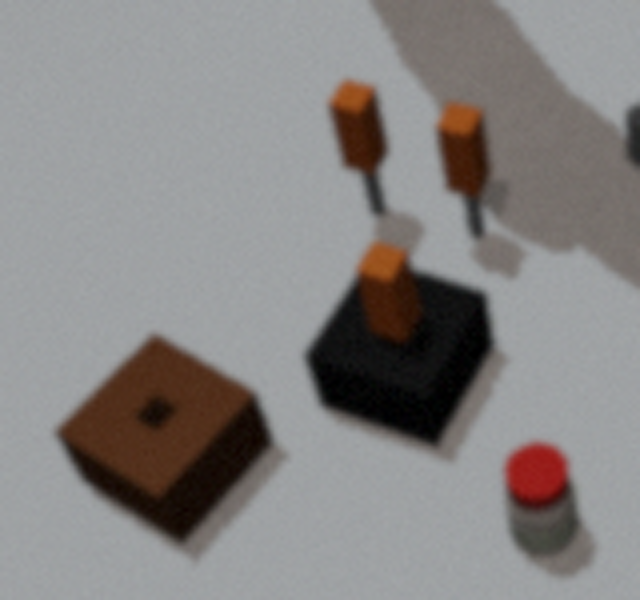

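View pics/crop_side.png

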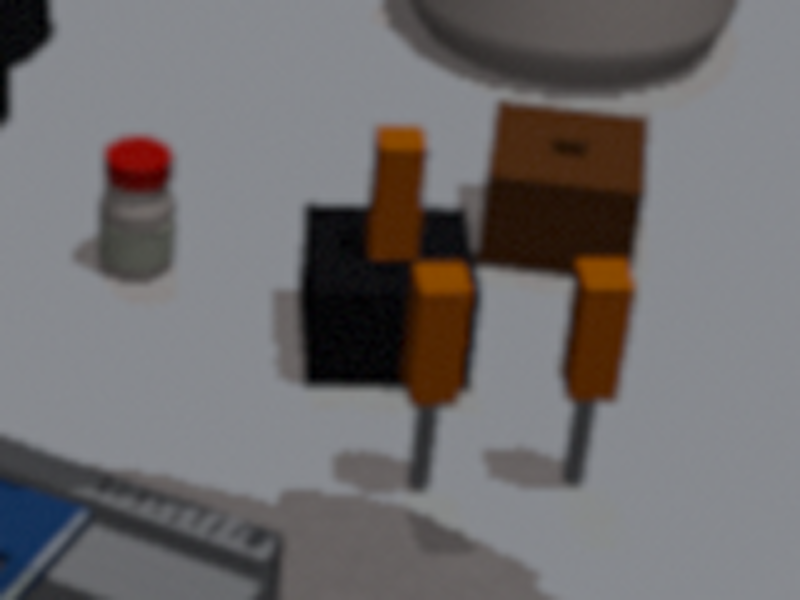

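View pics/crop_w.png

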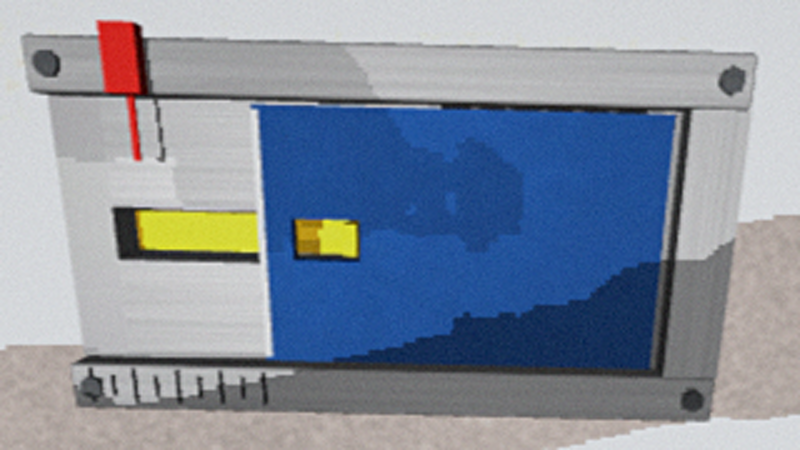

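Run:
```python
from h import *
cs=robot.get_calibration("scene");cd=robot.get_calibration("side");cw=robot.get_calibration("wrist")
# crop scale: scene /4+(150,160); side /5+(290,130)
S=lambda x,y:(x/4+150-.375,y/4+160-.375); D=lambda x,y:(x/5+290-.4,y/5+130-.4)
for nm,a,b in(("stand rod",(385,261),(400,139)),("free1",(353,98),(603,274)),("free2",(461,120),(442,278))):
    print(nm,onz(cs,S(*a),.132).round(4),onz(cd,D(*b),.132).round(4),tri(cs,S(*a),cd,D(*b)))
# stand top corners scene: left(308,353) , right(485,293), bottom(432,388)
L,Rr,B=[onz(cs,S(*p),.062) for p in((308,354),(486,293),(434,390))]
print("stand",L,Rr,B,(L+Rr)/2,np.linalg.norm(L-B),np.linalg.norm(Rr-B),np.degrees(np.arctan2(*(Rr-B)[1::-1])))
fl,fr=[onz(cd,D(*p),.062) for p in((306,207),(466,212))];print("side back edge",fl,fr)
W=lambda x,y:(x/2.5+130-.3,y/2.5+40-.3)
for nm,p,z in(("railtop far-left",(23,35),.056),("far-right",(755,54),.056),("near-left",(74,406),.056),("near-right",(709,420),.056),
 ("gate FL",(253,105),.05),("gate FR",(676,113),.05),("gate NL",(272,357),.05),("gate NR",(651,370),.05),
 ("slot TL",(293,219),.05),("TR",(358,220),.05),("BL",(296,258),.05),("BR",(359,258),.05),("pointer tip",(138,160),.056),("pointer base",(131,96),.056),
 ("redTL",(97,22),.064),("redTR",(136,22),.064),("redBL",(106,93),.064),("redBR",(145,95),.064)):
    print(nm,onz(cw,W(*p),z).round(4))
```

```text
stand rod [ 0.5139 -0.2747  0.132 ] [ 0.5091 -0.2729  0.132 ] (array([ 0.51095777, -0.27455196,  0.13005809]), np.float64(0.002822293663290895))
free1 [ 0.3813 -0.2073  0.132 ] [ 0.3738 -0.1999  0.132 ] (array([ 0.37608183, -0.20569553,  0.12747579]), np.float64(0.0020097607391496865))
free2 [ 0.4493 -0.1647  0.132 ] [ 0.441  -0.1584  0.132 ] (array([ 0.44399923, -0.1631056 ,  0.12763398]), np.float64(0.003275741699061328))
stand [ 0.49168523 -0.3335262   0.062     ] [ 0.53219992 -0.21607471  0.062     ] [ 0.57095066 -0.28896194  0.062     ] [ 0.51194258 -0.27480046  0.062     ] 0.09093394287050106 0.0825479730677417 117.99749379414415
side back edge [ 0.56696799 -0.29329839  0.062     ] [ 0.48689198 -0.33214912  0.062     ]
railtop far-left [0.469 0.126 0.056]
far-right [0.7649 0.1189 0.056 ]
near-left [ 0.463  -0.0321  0.056 ]
near-right [ 0.7621 -0.0391  0.056 ]
gate FL [0.5576 0.1001 0.05  ]
gate FR [0.7364 0.0969 0.05  ]
gate NL [ 0.5564 -0.0099  0.05  ]
gate NR [ 0.7344 -0.0162  0.05  ]
slot TL [0.571  0.0532 0.05  ]
TR [0.5997 0.0528 0.05  ]
BL [0.571  0.0361 0.05  ]
BR [0.5993 0.0361 0.05  ]
pointer tip [0.5086 0.078  0.056 ]
pointer base [0.5093 0.1032 0.056 ]
redTL [0.5034 0.1294 0.064 ]
redTR [0.5186 0.1294 0.064 ]
redBL [0.5029 0.1036 0.064 ]
redBR [0.5185 0.1029 0.064 ]
```

Three look-alike rods in the scene picture: (238,184) at y≈-0.21, (265,190) at y≈-0.16, and (245,226) at y≈-0.275. The last is the farthest to the robot's right. It stands in the black block, and the enlarged crop confirms this. The brown block at (190,267) is the decoy stand. I'm moving over the rod and looking again.

Emit:
arm_command --deltas "0 -0.017 0.031 -0.06 0 0 1; 0 -0.035 0.063 -0.12 0 0 1; 0 -0.052 0.094 -0.18 0 0 1; 0 -0.069 0.125 -0.24 0 0 1; 0 -0.086 0.157 -0.3 0 0 1; 0 -0.104 0.188 -0.36 0 0 1; 0 -0.121 0.219 -0.42 0 0 1; 0 -0.138 0.25 -0.47 0 0 1; 0 -0.138 0.25 -0.47 0 0 1; 0 -0.138 0.25 -0.47 0 0 1"

```text
t: 1.4
ee_pos: [0.5121, -0.2494, 0.2312]
tcp_rot: [2.578, 1.57, 1.476]
contact_force: [-0.0, 0.6, 0.1]
gripper_width: 1.002
```

Run:
```python
from h import *
s,T=tool(); print(s['t'],s['ee_pos'],T.round(3)); c=robot.get_calibration("wrist"); print(c)
im=robot.grab_frame("wrist"); cv2.imwrite("pics/w1.png",im)
import pickle; pickle.dump(c,open("w1.pkl","wb"))
```

```text
1.4 [ 0.51213037 -0.24938183  0.23116251] [[ 0.     0.892  0.453]
 [ 0.001  0.453 -0.892]
 [-1.     0.    -0.001]]
{'K': array([[285.04839911,   0.        , 317.83537843],
       [  0.        , 285.04839911, 195.36528206],
       [  0.        ,   0.        ,   1.        ]]), 'xyz': array([ 0.47744033, -0.18132216,  0.37360367]), 'rotation': array([-3.05671371e-01, -4.52053124e-05,  4.69264808e-01])}
```

View pics/w1.png

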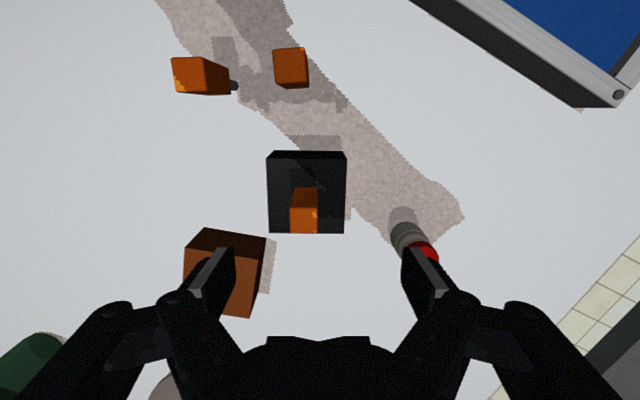

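Run:
```python
from h import *
import pickle; c=pickle.load(open("w1.pkl","rb")); im=cv2.imread("pics/w1.png")
cv2.imwrite("pics/w1c.png",cv2.resize(im[140:250,250:370],None,fx=5,fy=5,interpolation=cv2.INTER_CUBIC))
```

```text
(no output)
```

View pics/w1c.png

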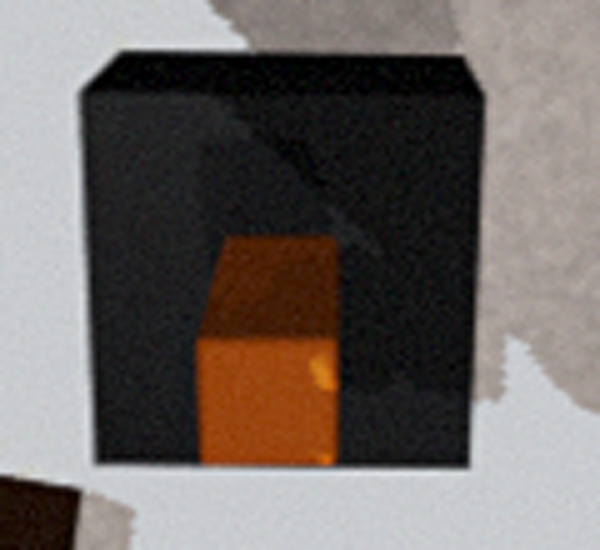

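Run:
```python
from h import *
import pickle; c=pickle.load(open("w1.pkl","rb")); s,T=tool()
f=lambda x,y:(x/5+250-.4,y/5+140-.4)
P=[onz(c,f(*p),.132) for p in((197,338),(339,338),(201,466),(335,466))]
Q=[onz(c,f(*p),.062) for p in((82,94),(485,96),(95,465),(469,467))]
B=[onz(c,f(*p),.062) for p in((224,238),(337,238))]
for X in(P,Q,B):
    m=np.mean(X,0); print(np.round(X,4).tolist(),'mid',m,'tool rel',T.T@(m-s['ee_pos']), [np.degrees(np.arctan2(*(X[i+1]-X[i])[1::-1])) for i in range(0,len(X),2)])
```

```text
[[0.4938, -0.271, 0.132], [0.5166, -0.2595, 0.132], [0.5052, -0.2935, 0.132], [0.5274, -0.2823, 0.132]] mid [ 0.51075609 -0.27658029  0.132     ] tool rel [ 0.09922178 -0.01428423  0.02411064] [np.float64(26.885955853589753), np.float64(26.885685477069632)]
[[0.4517, -0.2568, 0.062], [0.5311, -0.217, 0.062], [0.4905, -0.3373, 0.062], [0.5705, -0.2973, 0.062]] mid [ 0.51096454 -0.27708215  0.062     ] tool rel [ 0.16922137 -0.01437048  0.02469725] [np.float64(26.59990628150999), np.float64(26.550485932913322)]
[[0.4938, -0.2724, 0.062], [0.5167, -0.2608, 0.062]] mid [ 0.50522607 -0.26657539  0.062     ] tool rel [ 0.16922882 -0.01471438  0.01273047] [np.float64(26.886156517536225)]
```

Emit:
arm_command --deltas "0 -0.008 0.012 0 0 0 1; 0.005 -0.0145 0.0243 0 0 0 1; 0.03 -0.0145 0.0243 0 0 0 1; 0.06 -0.0145 0.0243 0 0 0 1; 0.09 -0.0145 0.0243 0 0 0 1; 0.12 -0.0145 0.0243 0 0 0 1; 0.14 -0.0145 0.0243 0 0 0 1; 0.15 -0.0145 0.0243 0 0 0 1; 0.15 -0.0145 0.0243 0 0 0 1; 0.15 -0.0145 0.0243 0 0 0 0; 0.15 -0.0145 0.0243 0 0 0 -0.3; 0.15 -0.0145 0.0243 0 0 0 -0.6; 0.15 -0.0145 0.0243 0 0 0 -1; 0.15 -0.0145 0.0243 0 0 0 -1; 0.15 -0.0145 0.0243 0 0 0 -1; 0.15 -0.0145 0.0243 0 0 0 -1" --grip_force 90

```text
t: 3.45
ee_pos: [0.5105, -0.2784, 0.082]
tcp_rot: [0.444, 1.57, -0.657]
contact_force: [-0.7, 0.8, 5.4]
gripper_width: 0.296
```

Run:
```python
from h import *
s,T=tool(); print(s['t'],s['ee_pos'],s['gripper_width'],s['contact_force'],s['torque'])
cv2.imwrite("pics/w2.png",robot.grab_frame("wrist"))
```

```text
3.45 [ 0.51051966 -0.27844865  0.08203009] 0.2955779783709629 [-0.74907484  0.8074733   5.36275096] [ 0.07442557  0.30852986 -0.02571771]
```

View pics/w2.png

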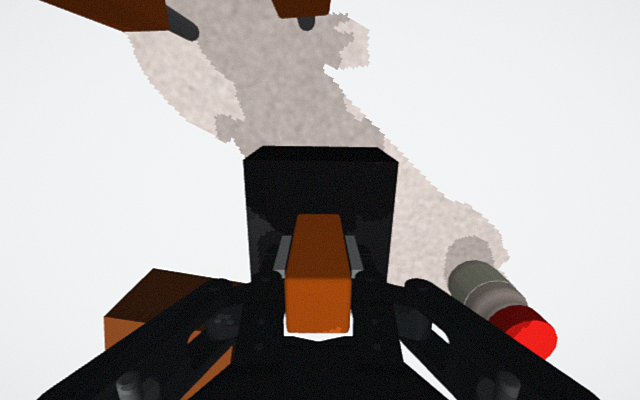

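Emit:
arm_command --deltas "-0.008 0 0 0 0 0 -1; -0.022 0 0 0 0 0 -1; -0.042 0 0 0 0 0 -1; -0.065 0 0 0 0 0 -1; -0.09 0 0 0 0 0 -1; -0.11 0 0 0 0 0 -1; -0.12 0 0 0 0 0 -1; -0.12 0 0 0 0 0 -1"

```text
t: 4.5
ee_pos: [0.5105, -0.2785, 0.2025]
tcp_rot: [0.498, 1.569, -0.603]
contact_force: [-0.3, 0.2, -1.5]
gripper_width: 0.292
```

Emit:
arm_command --deltas "0 0.012 -0.014 0.03 0 0 -1; 0 0.033 -0.04 0.08 0 0 -1; 0 0.055 -0.067 0.13 0 0 -1; 0 0.08 -0.097 0.19 0 0 -1; 0 0.105 -0.127 0.25 0 0 -1; 0 0.13 -0.158 0.31 0 0 -1; 0 0.155 -0.188 0.37 0 0 -1; 0 0.177 -0.215 0.42 0 0 -1; 0 0.195 -0.237 0.46 0 0 -1; 0 0.206 -0.25 0.485 0 0 -1; 0 0.209 -0.254 0.493 0 0 -1; 0 0.209 -0.254 0.493 0 0 -1; 0 0.209 -0.254 0.493 0 0 -1"

```text
t: 6.12
ee_pos: [0.5811, 0.0415, 0.201]
tcp_rot: [-0.745, 1.57, -2.34]
contact_force: [-0.1, 0.4, -1.5]
gripper_width: 0.295
```

Run:
```python
from h import *
import pickle
s,T=tool(); print(s['t'],s['ee_pos'],s['gripper_width'],s['contact_force'],s['torque']);print(T.round(4))
for n in("wrist","side","scene"):
    c=robot.get_calibration(n);pickle.dump(c,open(n+"3.pkl","wb"));cv2.imwrite(f"pics/{n}3.png",robot.grab_frame(n))
im=cv2.imread("pics/side3.png");cv2.imwrite("pics/side3c.png",cv2.resize(im[140:300,190:360],None,fx=3.7,fy=3.7,interpolation=cv2.INTER_CUBIC))
```

```text
6.125 [0.58111852 0.04145259 0.20096778] 0.29474828710454437 [-0.09550508  0.3943444  -1.4532791 ] [-0.02812723 -0.0227246  -0.01444622]
[[-7.000e-04  9.997e-01 -2.440e-02]
 [-7.000e-04 -2.440e-02 -9.997e-01]
 [-1.000e+00 -7.000e-04  7.000e-04]]
```

View pics/wrist3.png

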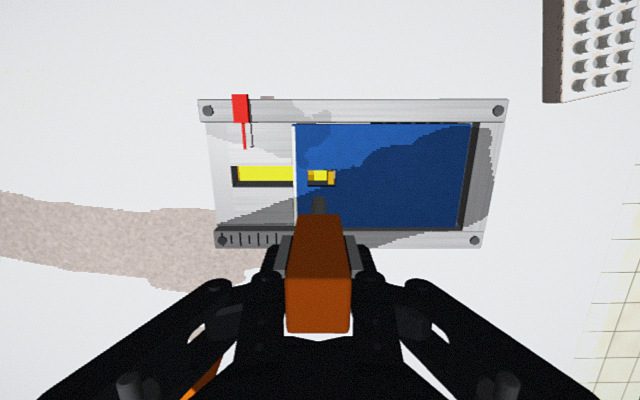

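View pics/side3c.png

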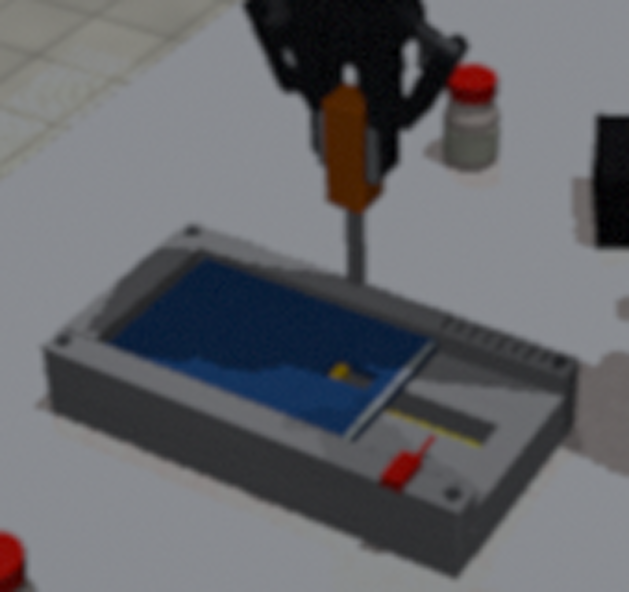

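View pics/scene3.png

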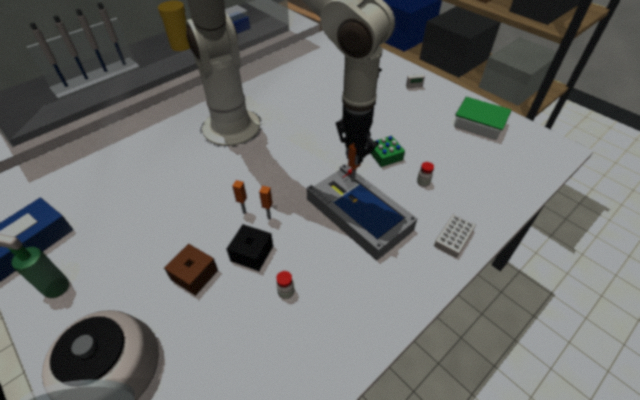

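Run:
```python
from h import *
im=cv2.imread("pics/wrist3.png");cv2.imwrite("pics/w3c.png",cv2.resize(im[80:260,190:350],None,fx=3.3,fy=3.3,interpolation=cv2.INTER_CUBIC))
cv2.imwrite("pics/w3d.png",cv2.resize(im[155:225,285:355],None,fx=8,fy=8,interpolation=cv2.INTER_CUBIC))
```

```text
(no output)
```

View pics/w3d.png

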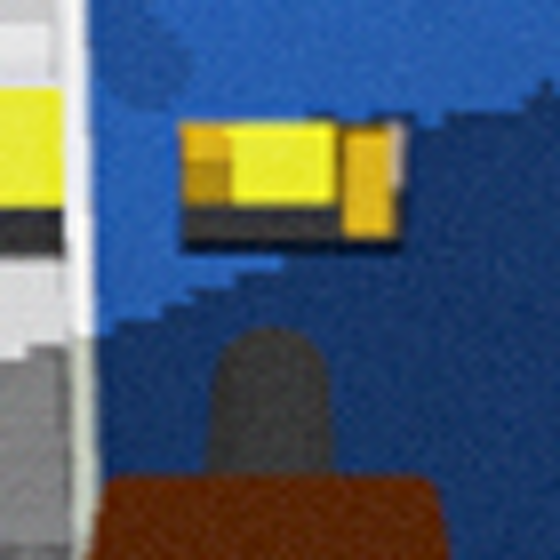

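View pics/w3c.png

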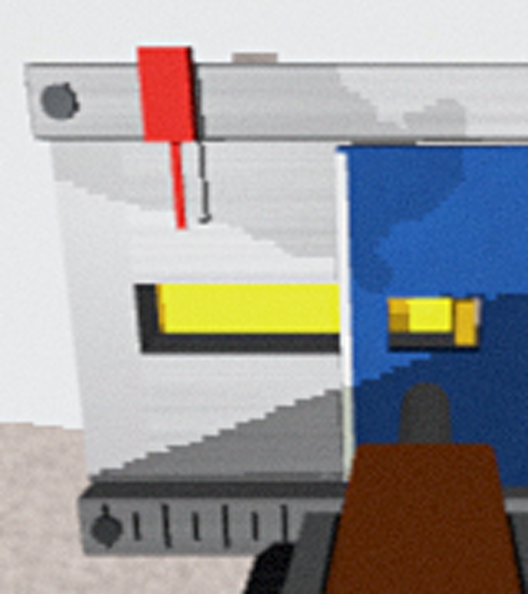

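Run:
```python
from h import *
import pickle; c=pickle.load(open("wrist3.pkl","rb"));cd=pickle.load(open("side3.pkl","rb")); s,T=tool()
g=lambda x,y:(x/8+285-.44,y/8+155-.44); k=lambda x,y:(x/3.3+190-.35,y/3.3+80-.35)
print("slot",*[onz(c,g(*p),.05).round(4) for p in((181,120),(404,120),(182,248),(404,245))])
print("nose inner", onz(c,g(342,160),.05), onz(c,g(342,235),.042))
print("gate edge",onz(c,g(80,180),.05),onz(c,k(341,150),.05),onz(c,k(349,478),.05))
for z in(.057,.06): print("ptr",onz(c,k(176,143),z),onz(c,k(182,226),z))
print("red",*[onz(c,k(*p),.064).round(4) for p in((137,47),(190,46),(145,141),(197,140))])
tz=s['ee_pos'][2]-.080
a=onz(c,g(270,327),tz); print("tip rim+y",a,"tip ctr",a-[0,.006,0], "z",tz)
p=(190+355/3.7-.4,140+284/3.7-.4); b=onz(cd,p,tz); print("side",p,b)
print("expected rod axis proj", proj(c,[.5813,.0432,tz]))
print(tri(c,g(270,327),cd,p))
# port yaw
```

```text
slot [0.5703 0.0537 0.05  ] [0.5995 0.053  0.05  ] [0.5698 0.0363 0.05  ] [0.5994 0.036  0.05  ]
nose inner [0.59131749 0.04782738 0.05      ] [0.59138631 0.03538867 0.042     ]
gate edge [0.55664213 0.04597196 0.05      ] [0.5577075  0.09944258 0.05      ] [ 0.55489799 -0.00841151  0.05      ]
ptr [0.50967059 0.10310326 0.057     ] [0.50894549 0.07866688 0.057     ]
ptr [0.51044018 0.10325947 0.06      ] [0.50972269 0.07907915 0.06      ]
red [0.5033 0.1298 0.064 ] [0.5181 0.1297 0.064 ] [0.5026 0.1042 0.064 ] [0.5176 0.1042 0.064 ]
tip rim+y [0.5817146  0.04757137 0.1212635 ] tip ctr [0.5817146  0.04157137 0.1212635 ] z 0.1212634958157263
side (285.54594594594596, 216.35675675675677) [0.58008366 0.0448986  0.1212635 ]
expected rod axis proj [317.93469926 200.51510422]
(array([0.58062055, 0.04674596, 0.12179313]), np.float64(0.0028961606086154194))
```

Emit:
arm_command --deltas "0.01 -0.0005 -0.003 0 0 0 -1; 0.025 -0.0005 -0.003 0 0 0 -1; 0.042 -0.0005 -0.003 0 0 0 -1; 0.056 -0.0005 -0.003 0 0 0 -1; 0.062 -0.0005 -0.003 0 0 0 -1; 0.062 -0.0005 -0.003 0 0 0 -1"

```text
t: 7.02
ee_pos: [0.5806, 0.046, 0.1387]
tcp_rot: [-1.641, 1.57, 3.049]
contact_force: [-0.2, -0.3, -1.0]
gripper_width: 0.292
```

Run:
```python
from h import *
import pickle
s,T=tool(); print(s['t'],s['ee_pos'],s['contact_force'])
for n in("wrist","side"):
    c=robot.get_calibration(n);pickle.dump(c,open(n+"4.pkl","wb"));cv2.imwrite(f"pics/{n}4.png",robot.grab_frame(n))
im=cv2.imread("pics/wrist4.png");cv2.imwrite("pics/w4c.png",cv2.resize(im[120:270,240:440],None,fx=4,fy=4,interpolation=cv2.INTER_CUBIC))
im=cv2.imread("pics/side4.png");cv2.imwrite("pics/s4c.png",cv2.resize(im[190:270,240:340],None,fx=6,fy=6,interpolation=cv2.INTER_CUBIC))
```

```text
7.025 [0.58063705 0.04597463 0.13866419] [-0.18295524 -0.32131014 -0.96997137]
```

View pics/w4c.png

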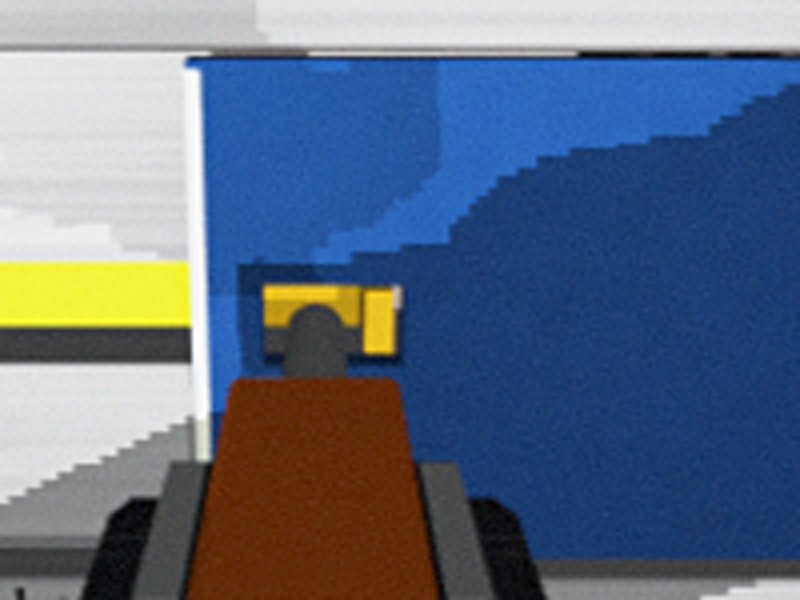

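View pics/s4c.png

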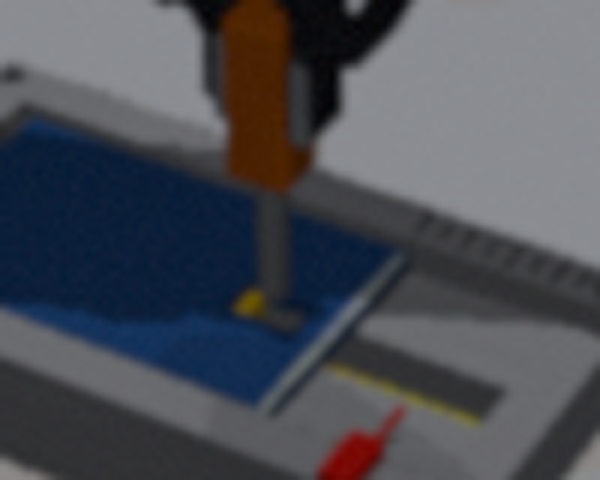

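Run:
```python
from h import *
import pickle; c=pickle.load(open("wrist4.pkl","rb"));cd=pickle.load(open("side4.pkl","rb"))
g=lambda x,y:(x/4+240-.4,y/4+120-.4)
print("tip", onz(c,g(318,303),.0587)-[0,.006,0], onz(c,g(288,340),.0587),onz(c,g(347,340),.0587))
print("slot",*[onz(c,g(*p),.05).round(4) for p in((262,285),(400,285),(264,362),(400,356))])
p=(240+274/6-.4,190+295/6-.4); print(onz(cd,p,.0587), proj(cd,[.581,.0447,.05])) 
s,_=tool();print(s['ee_pos'])
```

```text
tip [0.58183301 0.04609994 0.0587    ] [0.5754591  0.04422641 0.0587    ] [0.58764766 0.04394481 0.0587    ]
slot [0.5701 0.0536 0.05  ] [0.5992 0.0529 0.05  ] [0.5698 0.0363 0.05  ] [0.5992 0.037  0.05  ]
[0.58035499 0.04733646 0.0587    ] [285.64780801 240.9649226 ]
[0.58138272 0.04606142 0.13970512]
```

Emit:
arm_command --deltas "0.003 -0.0005 0.001 0 0 0 -1; 0.006 -0.0005 0.001 0 0 0 -1; 0.009 -0.0005 0.001 0 0 0 -1; 0.012 -0.0005 0.001 0 0 0 -1; 0.015 -0.0005 0.001 0 0 0 -1; 0.017 -0.0005 0.001 0 0 0 -1; 0.019 -0.0005 0.001 0 0 0 -1; 0.019 -0.0005 0.001 0 0 0 -1"

```text
t: 8.12
ee_pos: [0.5803, 0.0449, 0.1201]
tcp_rot: [-1.537, 1.57, -3.131]
contact_force: [1.4, -0.3, -1.6]
gripper_width: 0.292
```

Emit:
arm_command --deltas "0.0015 0 0 0 0 0 -1; 0.003 0 0 0 0 0 -1; 0.004 0 0 0 0 0 -1; 0.004 0 0 0 0 0 -1"

```text
t: 8.62
ee_pos: [0.5803, 0.045, 0.1162]
tcp_rot: [-1.739, 1.571, 2.95]
contact_force: [0.3, -0.2, -1.4]
gripper_width: 0.289
```

Emit:
arm_command --deltas "0.0015 0 0 0 0 0 -1; 0.003 0 0 0 0 0 -1; 0.004 0 0 0 0 0 -1; 0.004 0 0 0 0 0 -1"

```text
t: 9.12
ee_pos: [0.5804, 0.045, 0.1122]
tcp_rot: [-1.711, 1.571, 2.979]
contact_force: [-0.3, 0.4, -1.2]
gripper_width: 0.291
```

Emit:
arm_command --deltas "0.0015 0 0 0 0 0 -1; 0.003 0 0 0 0 0 -1; 0.004 0 0 0 0 0 -1; 0.004 0 0 0 0 0 -1"

```text
t: 9.62
ee_pos: [0.5803, 0.0449, 0.1082]
tcp_rot: [-1.639, 1.571, 3.05]
contact_force: [0.2, -0.8, -2.4]
gripper_width: 0.297
```

Emit:
arm_command --deltas "0.0015 0 0 0 0 0 -1; 0.003 0 0 0 0 0 -1; 0.004 0 0 0 0 0 -1; 0.004 0 0 0 0 0 -1"

```text
t: 10.12
ee_pos: [0.5803, 0.0449, 0.1042]
tcp_rot: [-1.647, 1.571, 3.042]
contact_force: [0.1, 0.1, -1.2]
gripper_width: 0.292
```

Emit:
arm_command --deltas "0.0015 0 0 0 0 0 -1; 0.003 0 0 0 0 0 -1; 0.004 0 0 0 0 0 -1; 0.004 0 0 0 0 0 -1"

```text
t: 10.62
ee_pos: [0.5806, 0.045, 0.1005]
tcp_rot: [1.719, 1.571, 0.125]
contact_force: [-0.5, -0.7, 1.7]
gripper_width: 0.294
```

Emit:
arm_command --deltas "0.001 0 0 0 0 0 -1; 0.002 0 0 0 0 0 -1; 0.003 0 0 0 0 0 -1; 0.003 0 0 0 0 0 -1"

```text
t: 11.12
ee_pos: [0.5805, 0.045, 0.0974]
tcp_rot: [1.942, 1.571, 0.348]
contact_force: [-0.0, 0.5, 3.7]
gripper_width: 0.294
```

Emit:
arm_command --deltas "0.0015 0 0 0 0 0 -1; 0.003 0 0 0 0 0 -1; 0.0045 0 0 0 0 0 -1; 0.0045 0 0 0 0 0 -1"

```text
t: 11.62
ee_pos: [0.5805, 0.045, 0.0929]
tcp_rot: [1.818, 1.571, 0.224]
contact_force: [-1.1, 0.4, 6.1]
gripper_width: 0.3
```

Run:
```python
from h import *
s,T=tool();print(s['t'],s['ee_pos'],s['contact_force'],T.round(4).tolist())
cv2.imwrite("pics/w5.png",robot.grab_frame("wrist")); 
for _ in range(1): s,_=tool();print(s['ee_pos'],s['contact_force'])
```

```text
11.625 [0.58052373 0.04497836 0.09290237] [-1.05410227  0.38722117  6.10976765] [[0.0002, 0.9997, -0.023], [0.0, -0.023, -0.9997], [-1.0, 0.0002, -0.0]]
[0.58054788 0.04496508 0.09295044] [-1.52346679  0.42460629  6.01184991]
```

Emit:
arm_command --deltas "0 -0.002 0 0 0 0 -1; 0 -0.004 0 0 0 0 -1; 0 -0.006 0 0 0 0 -1; 0 -0.008 0 0 0 0 -1; 0 -0.01 0 0 0 0 -1; 0 -0.012 0 0 0 0 -1; 0 -0.012 0 0 0 0 -1"

```text
t: 12.55
ee_pos: [0.5742, 0.0453, 0.0947]
tcp_rot: [1.719, 1.559, 0.124]
contact_force: [9.6, 0.3, 1.3]
gripper_width: 0.296
```

Run:
```python
from h import *
s,T=tool();print(s['t'],s['ee_pos'],s['contact_force'],s['torque'],T.round(4).tolist())
im=robot.grab_frame("wrist");cv2.imwrite("pics/w6.png",im)
cv2.imwrite("pics/w6c.png",cv2.resize(im[20:260,160:440],None,fx=2.5,fy=2.5,interpolation=cv2.INTER_CUBIC))
```

```text
12.55 [0.57416833 0.04533541 0.09472095] [9.62295622 0.2692403  1.33432671] [-0.03350105 -2.62049219 -0.04319081] [[0.0116, 0.9997, -0.0234], [0.0014, -0.0234, -0.9997], [-0.9999, 0.0115, -0.0017]]
```

View pics/w6c.png

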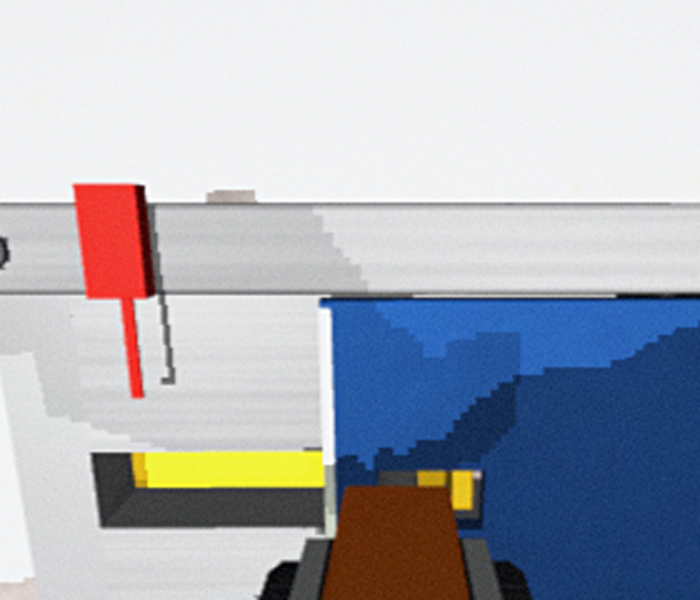

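Emit:
arm_command --deltas "0 0.003 0 0 0 0 -1; 0.0005 0.006 0 0 0 0 -1; 0.0015 0.006 0 0 0 0 -1; 0.0015 0.006 0 0 0 0 -1"

```text
t: 13.1
ee_pos: [0.5754, 0.0454, 0.0922]
tcp_rot: [1.717, 1.569, 0.123]
contact_force: [-0.1, -0.2, 7.7]
gripper_width: 0.291
```

Emit:
arm_command --deltas "0.0003 -0.002 0 0 0 0 -1; 0.0006 -0.004 0 0 0 0 -1; 0.001 -0.006 0 0 0 0 -1; 0.0014 -0.008 0 0 0 0 -1; 0.0017 -0.01 0 0 0 0 -1; 0.0017 -0.01 0 0 0 0 -1"

```text
t: 13.85
ee_pos: [0.5726, 0.0454, 0.0924]
tcp_rot: [1.709, 1.554, 0.115]
contact_force: [12.8, -0.5, 0.8]
gripper_width: 0.297
```

Run:
```python
from h import *
s,T=tool();print(s['t'],s['ee_pos'],s['contact_force'],s['torque'],T.round(4).tolist())
c=robot.get_calibration("wrist")
im=robot.grab_frame("wrist");cv2.imwrite("pics/w7.png",im)
cv2.imwrite("pics/w7c.png",cv2.resize(im[120:260,240:400],None,fx=4,fy=4,interpolation=cv2.INTER_CUBIC))
im=robot.grab_frame("side");cv2.imwrite("pics/s7c.png",cv2.resize(im[150:270,230:350],None,fx=5,fy=5,interpolation=cv2.INTER_CUBIC))
import pickle;pickle.dump(c,open("w7.pkl","wb"))
```

```text
13.85 [0.57259757 0.04540096 0.09242354] [12.790433   -0.49322473  0.83472456] [-0.18306323 -3.82051334 -0.00560913] [[0.0162, 0.9996, -0.0235], [0.0019, -0.0236, -0.9997], [-0.9999, 0.0162, -0.0023]]
```

View pics/w7c.png

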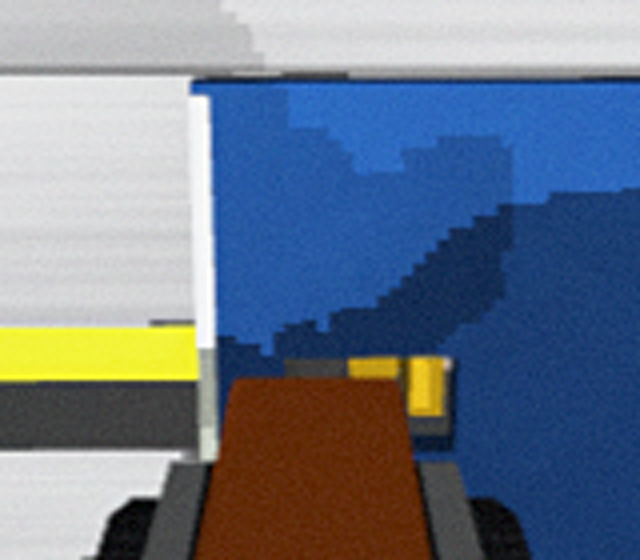

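View pics/s7c.png

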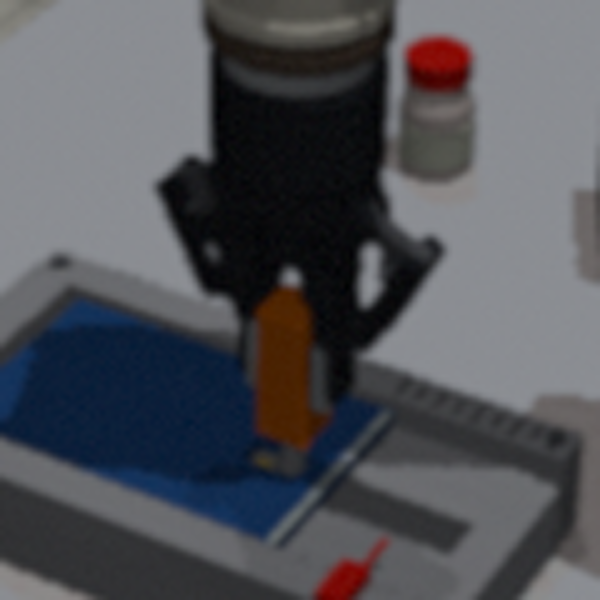

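Run:
```python
from h import *
import pickle;c=pickle.load(open("w7.pkl","rb"))
g=lambda x,y:(x/4+240-.4,y/4+120-.4)
print(onz(c,g(193,95),.05),onz(c,g(204,400),.05),"slot R",onz(c,g(454,360),.05),onz(c,g(454,448),.05),"nose L",[onz(c,g(405,370),z).round(4).tolist() for z in(.05,.04)], "nose low R", [onz(c,g(446,415),z).round(4).tolist() for z in(.05,.04,.03)],"slot L", onz(c,g(286,360),.05))
```

```text
[0.55538436 0.09902612 0.05      ] [0.55437319 0.0463045  0.05      ] slot R [0.59795909 0.05241887 0.05      ] [0.59817618 0.03577344 0.05      ] nose L [[0.5895, 0.0508, 0.05], [0.5904, 0.047, 0.04]] nose low R [[0.5967, 0.0422, 0.05], [0.598, 0.0379, 0.04], [0.5993, 0.0336, 0.03]] slot L [0.568895   0.05329685 0.05      ]
```

Emit:
arm_command --deltas "0.001 0 0 0 0 0 -1; 0.002 -0.001 0 0 0 0 -1; 0.002 -0.002 0 0 0 0 -1; 0.002 -0.002 0 0 0 0 -1"

```text
t: 14.45
ee_pos: [0.5723, 0.0454, 0.0921]
tcp_rot: [1.682, 1.551, 0.087]
contact_force: [12.9, -0.3, 10.4]
gripper_width: 0.294
```

Emit:
arm_command --deltas "0 0.003 0 0 0 0 -1; 0 0.006 0 0 0 0 -1; 0 0.008 0 0 0 0 -1; 0 0.008 0 0 0 0 -1; 0 0.008 0 0 0 0 -1"

```text
t: 15.08
ee_pos: [0.5738, 0.0456, 0.0913]
tcp_rot: [1.591, 1.564, -0.003]
contact_force: [-1.9, -1.6, 25.8]
gripper_width: 0.294
```

Run:
```python
from h import *
s,T=tool();print(s['t'],s['ee_pos'],s['contact_force'],s['torque'],T.round(4).tolist())
im=robot.grab_frame("wrist");cv2.imwrite("pics/w8.png",im)
cv2.imwrite("pics/w8c.png",cv2.resize(im[120:260,240:400],None,fx=4,fy=4,interpolation=cv2.INTER_CUBIC))
```

```text
15.075 [0.57381335 0.045631   0.09131455] [-1.94291183 -1.56992849 25.78241385] [-0.16754167  0.45230493 -0.00280265] [[0.0068, 0.9997, -0.023], [-0.0, -0.023, -0.9997], [-1.0, 0.0068, -0.0001]]
```

View pics/w8c.png

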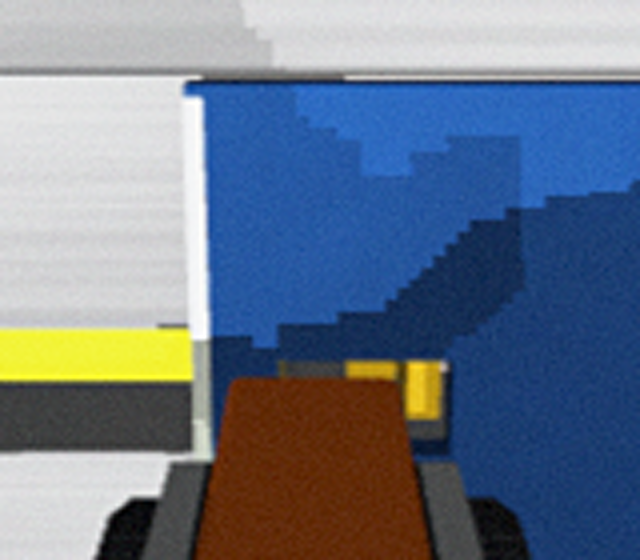

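Emit:
arm_command --deltas "-0.002 0 0 0 0 0 -1; -0.004 0 0 0 0 0 -1; -0.004 0 0 0 0 0 -1"

```text
t: 15.5
ee_pos: [0.5737, 0.0454, 0.0932]
tcp_rot: [1.711, 1.564, 0.117]
contact_force: [4.6, 0.1, 5.1]
gripper_width: 0.294
```

Emit:
arm_command --deltas "0.0003 -0.002 0 0 0 0 -1; 0.0006 -0.004 0 0 0 0 -1; 0.0008 -0.006 0 0 0 0 -1; 0.0008 -0.008 0 0 0 0 -1; 0.0008 -0.01 0 0 0 0 -1; 0.0008 -0.012 0 0 0 0 -1; 0.0008 -0.012 0 0 0 0 -1"

```text
t: 16.38
ee_pos: [0.5662, 0.0456, 0.0934]
tcp_rot: [1.715, 1.555, 0.121]
contact_force: [13.1, 0.2, -0.3]
gripper_width: 0.291
```

Emit:
arm_command --deltas "0 -0.0025 0 0 0 0 -1; 0 -0.005 0 0 0 0 -1; 0 -0.0075 0 0 0 0 -1; 0 -0.01 0 0 0 0 -1; 0 -0.0125 0 0 0 0 -1; 0 -0.015 0 0 0 0 -1; 0 -0.015 0 0 0 0 -1"

```text
t: 17.25
ee_pos: [0.5511, 0.0459, 0.0934]
tcp_rot: [1.717, 1.556, 0.123]
contact_force: [12.1, -1.3, 1.0]
gripper_width: 0.295
```

Run:
```python
from h import *
import pickle
s,T=tool();print(s['t'],s['ee_pos'],s['contact_force'],s['torque'],T.round(4).tolist())
c=robot.get_calibration("wrist");pickle.dump(c,open("w9.pkl","wb"))
im=robot.grab_frame("wrist");cv2.imwrite("pics/w9.png",im)
cv2.imwrite("pics/w9c.png",cv2.resize(im[20:220,200:400],None,fx=3,fy=3,interpolation=cv2.INTER_CUBIC))
```

```text
17.25 [0.55111993 0.04592376 0.09338521] [12.06100562 -1.26819537  0.98302019] [-0.15802504 -3.43930706  0.01757335] [[0.0152, 0.9996, -0.0236], [0.0019, -0.0236, -0.9997], [-0.9999, 0.0151, -0.0022]]
```

View pics/w9c.png

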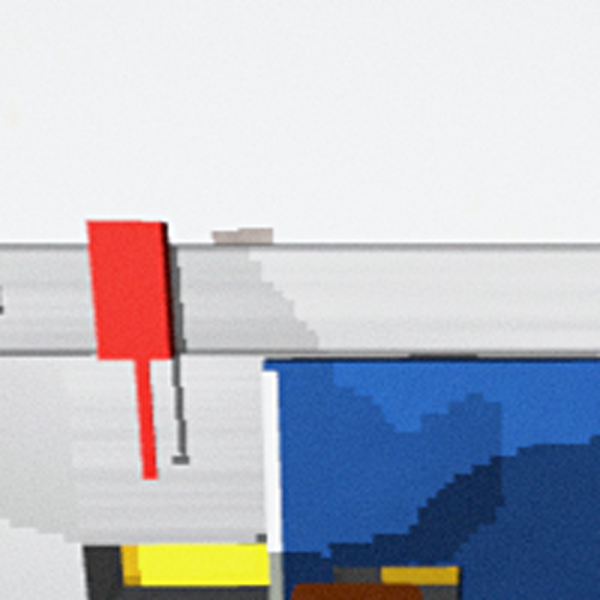

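```bash
cat > meas.py <<'E'
from h import *
u=np.array([np.cos(-.0236),np.sin(-.0236)])
def meas(c,edge,ptr,blk,zp=.060):
    e=[onz(c,p,.05) for p in edge]; q=[onz(c,p,zp) for p in ptr]; b=[onz(c,p,.064) for p in blk]
    E=[round(float(x[:2]@u),5) for x in e]; Q=[round(float(x[:2]@u),5) for x in q]; Bm=[round(float(x[:2]@u),5) for x in b]
    print("edge",E,"ptr",Q,"blk",Bm, "gap ptr",np.mean(E)-np.mean(Q),"gap blk",np.mean(E)-np.mean(Bm) if b else None); print(np.round(e+q+b,4).tolist())
E
python3 - <<'E'
from meas import *
import pickle;c=pickle.load(open("w9.pkl","rb"))
g=lambda x,y:(x/3+200-.33,y/3+20-.33)
meas(c,[g(264,372),g(271,550)],[g(142,362),g(150,478)],[g(87,222),g(165,222),g(98,358),g(173,357)])
meas(c,[g(264,372),g(271,550)],[g(142,362),g(150,478)],[],.056)
# initial picture
c=pickle.load(open("wrist3.pkl","rb"));k=lambda x,y:(x/3.3+190-.35,y/3.3+80-.35)
meas(c,[k(337,150),k(344,478)],[k(176,143),k(182,226)],[k(*p) for p in((137,47),(190,46),(145,141),(197,140))])
E
```

```text
edge [0.53113, 0.53144] ptr [0.50741, 0.50729] blk [0.49994, 0.51461, 0.49973, 0.51451] gap ptr 0.02393500000000004 gap blk 0.02408750000000004
[[0.5336, 0.0993, 0.05], [0.533, 0.0588, 0.05], [0.51, 0.1031, 0.06], [0.5093, 0.079, 0.06], [0.5031, 0.1299, 0.064], [0.5178, 0.1295, 0.064], [0.5023, 0.1046, 0.064], [0.5171, 0.1044, 0.064]]
edge [0.53113, 0.53144] ptr [0.5065, 0.50637] blk [] gap ptr 0.02485000000000004 gap blk None
[[0.5336, 0.0993, 0.05], [0.533, 0.0588, 0.05], [0.5091, 0.1027, 0.056], [0.5084, 0.078, 0.056]]
edge [0.55399, 0.55325] ptr [0.50786, 0.50771] blk [0.50007, 0.51492, 0.5, 0.515] gap ptr 0.04583500000000007 gap blk 0.046122499999999955
[[0.5565, 0.0995, 0.05], [0.5532, -0.0084, 0.05], [0.5104, 0.1033, 0.06], [0.5097, 0.0791, 0.06], [0.5033, 0.1298, 0.064], [0.5181, 0.1297, 0.064], [0.5026, 0.1042, 0.064], [0.5176, 0.1042, 0.064]]
```

Emit:
arm_command --deltas "0 -0.0025 0 0 0 0 -1; 0 -0.005 0 0 0 0 -1; 0 -0.0075 0 0 0 0 -1; 0 -0.01 0 0 0 0 -1; 0 -0.0125 0 0 0 0 -1; 0 -0.015 0 0 0 0 -1; 0 -0.0175 0 0 0 0 -1; 0 -0.02 0 0 0 0 -1; 0 -0.02 0 0 0 0 -1"

```text
t: 18.42
ee_pos: [0.5312, 0.0464, 0.0934]
tcp_rot: [1.719, 1.556, 0.125]
contact_force: [13.1, -1.3, 1.3]
gripper_width: 0.29
```

Run:
```python
from h import *
import pickle
s,T=tool();print(s['t'],s['ee_pos'],s['contact_force'],s['torque'],T.round(4).tolist())
c=robot.get_calibration("wrist");pickle.dump(c,open("w10.pkl","wb"))
im=robot.grab_frame("wrist");cv2.imwrite("pics/w10.png",im)
cv2.imwrite("pics/w10c.png",cv2.resize(im[70:220,240:380],None,fx=4,fy=4,interpolation=cv2.INTER_CUBIC))
```

```text
18.425 [0.53116719 0.04643318 0.09337411] [13.12270728 -1.2878361   1.2692631 ] [-0.18926938 -3.52920022 -0.04815248] [[0.0152, 0.9996, -0.0235], [0.0019, -0.0235, -0.9997], [-0.9999, 0.0151, -0.0023]]
```

View pics/w10c.png

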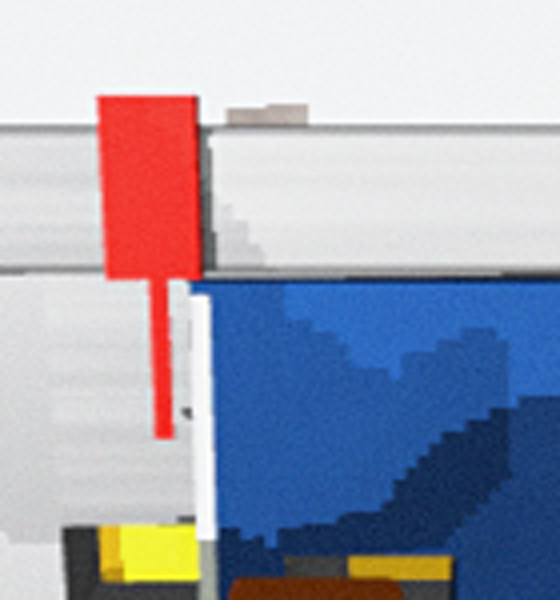

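Run:
```python
from meas import *
import pickle;c=pickle.load(open("w10.pkl","rb"));print(c['xyz'])
g=lambda x,y:(x/4+240-.4,y/4+70-.4)
for z in(.056,.06,.064): meas(c,[g(191,300),g(199,530)],[g(157,285),g(164,436)],[g(98,96),g(197,97),g(106,279),g(201,279)],z)
```

```text
[0.5308454  0.12259094 0.235903  ]
edge [0.51098, 0.51108] ptr [0.50631, 0.50645] blk [0.50002, 0.51402, 0.49975, 0.51383] gap ptr 0.004649999999999932 gap blk 0.004124999999999934
[[0.5135, 0.0991, 0.05], [0.5126, 0.0599, 0.05], [0.5089, 0.1024, 0.056], [0.5084, 0.0782, 0.056], [0.5032, 0.1299, 0.064], [0.5172, 0.1295, 0.064], [0.5024, 0.1043, 0.064], [0.5164, 0.104, 0.064]]
edge [0.51098, 0.51108] ptr [0.50679, 0.50692] blk [0.50002, 0.51402, 0.49975, 0.51383] gap ptr 0.004174999999999929 gap blk 0.004124999999999934
[[0.5135, 0.0991, 0.05], [0.5126, 0.0599, 0.05], [0.5094, 0.1028, 0.06], [0.5089, 0.0792, 0.06], [0.5032, 0.1299, 0.064], [0.5172, 0.1295, 0.064], [0.5024, 0.1043, 0.064], [0.5164, 0.104, 0.064]]
edge [0.51098, 0.51108] ptr [0.50727, 0.5074] blk [0.50002, 0.51402, 0.49975, 0.51383] gap ptr 0.003695000000000004 gap blk 0.004124999999999934
[[0.5135, 0.0991, 0.05], [0.5126, 0.0599, 0.05], [0.5098, 0.1033, 0.064], [0.5094, 0.0801, 0.064], [0.5032, 0.1299, 0.064], [0.5172, 0.1295, 0.064], [0.5024, 0.1043, 0.064], [0.5164, 0.104, 0.064]]
```

Emit:
arm_command --deltas "0 -0.0015 0 0 0 0 -1; 0 -0.003 0 0 0 0 -1; 0 -0.004 0 0 0 0 -1; 0 -0.004 0 0 0 0 -1"

```text
t: 18.98
ee_pos: [0.5274, 0.0465, 0.0934]
tcp_rot: [1.722, 1.555, 0.127]
contact_force: [12.8, -1.2, 1.6]
gripper_width: 0.297
```

Run:
```python
from h import *
import pickle
s,T=tool();print(s['t'],s['ee_pos'],s['contact_force'])
c=robot.get_calibration("wrist");pickle.dump(c,open("w11.pkl","wb"))
im=robot.grab_frame("wrist");cv2.imwrite("pics/w11.png",im)
cv2.imwrite("pics/w11c.png",cv2.resize(im[70:220,240:380],None,fx=4,fy=4,interpolation=cv2.INTER_CUBIC))
```

```text
18.975 [0.52744161 0.04651936 0.09337457] [12.78834962 -1.15578958  1.61564493]
```

View pics/w11c.png

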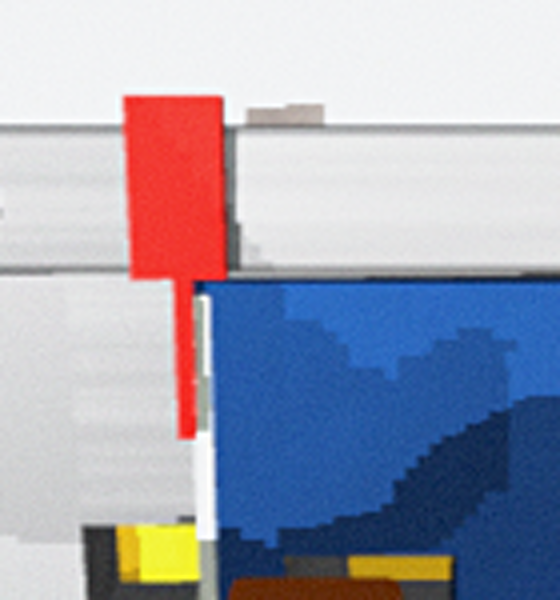

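Run:
```python
from meas import *
import pickle;c=pickle.load(open("w11.pkl","rb"));print(c['xyz'])
g=lambda x,y:(x/4+240-.4,y/4+70-.4)
for z in(.056,.06): meas(c,[g(197,450),g(199,530)],[g(182,285),g(188,436)],[g(124,96),g(222,97),g(132,279),g(227,279)],z)
```

```text
[0.52705113 0.12267122 0.23592126]
edge [0.50745, 0.50735] ptr [0.50647, 0.5066] blk [0.49996, 0.51384, 0.49987, 0.51396] gap ptr 0.0008650000000000047 gap blk 0.0004924999999998958
[[0.5093, 0.0742, 0.05], [0.5089, 0.06, 0.05], [0.509, 0.1024, 0.056], [0.5086, 0.0782, 0.056], [0.5032, 0.1299, 0.064], [0.517, 0.1295, 0.064], [0.5025, 0.1043, 0.064], [0.5166, 0.104, 0.064]]
edge [0.50745, 0.50735] ptr [0.50686, 0.50699] blk [0.49996, 0.51384, 0.49987, 0.51396] gap ptr 0.0004749999999998922 gap blk 0.0004924999999998958
[[0.5093, 0.0742, 0.05], [0.5089, 0.06, 0.05], [0.5094, 0.1028, 0.06], [0.509, 0.0791, 0.06], [0.5032, 0.1299, 0.064], [0.517, 0.1295, 0.064], [0.5025, 0.1043, 0.064], [0.5166, 0.104, 0.064]]
```

Emit:
arm_command --deltas "0 -0.0005 0 0 0 0 -1; 0 -0.0006 0 0 0 0 -1; 0 0.002 0 0 0 0 -1; 0 0.005 0 0 0 0 -1; 0 0.008 0 0 0 0 -1; 0 0.01 0 0 0 0 -1; 0 0.01 0 0 0 0 -1"

```text
t: 19.9
ee_pos: [0.529, 0.0465, 0.091]
tcp_rot: [-1.691, 1.57, 2.999]
contact_force: [-1.7, 0.5, 8.1]
gripper_width: 0.295
```

Emit:
arm_command --deltas "-0.004 0.001 0 0 0 0 -1; -0.01 0.001 0 0 0 0 -1; -0.018 0.001 0 0 0 0 -1; -0.028 0.001 0 0 0 0 -1; -0.038 0.001 0 0 0 0 -1; -0.05 0.001 0 0 0 0 -1; -0.065 0.001 0 0 0 0 -1; -0.08 0.001 0 0 0 0 -1; -0.095 0.001 0 0 0 0 -1; -0.108 0.001 0 0 0 0 -1; -0.11 0.001 0 0 0 0 -1; -0.11 0.001 0 0 0 0 -1"

```text
t: 21.4
ee_pos: [0.5303, 0.046, 0.2007]
tcp_rot: [-1.016, 1.571, -2.609]
contact_force: [0.3, 0.4, -1.7]
gripper_width: 0.289
```

Run:
```python
from h import *
import pickle
s,T=tool();print(s['t'],s['ee_pos'],s['contact_force'],T.round(4).tolist())
c=robot.get_calibration("wrist");pickle.dump(c,open("w12.pkl","wb"))
im=robot.grab_frame("wrist");cv2.imwrite("pics/w12.png",im)
cv2.imwrite("pics/w12c.png",cv2.resize(im[70:260,220:420],None,fx=3,fy=3,interpolation=cv2.INTER_CUBIC))
im=robot.grab_frame("side");cv2.imwrite("pics/s12.png",im)
```

```text
21.4 [0.53030293 0.04598845 0.20073291] [ 0.25268784  0.43535582 -1.71161057] [[-0.0001, 0.9997, -0.0231], [-0.0001, -0.0231, -0.9997], [-1.0, -0.0001, 0.0001]]
```

View pics/w12c.png

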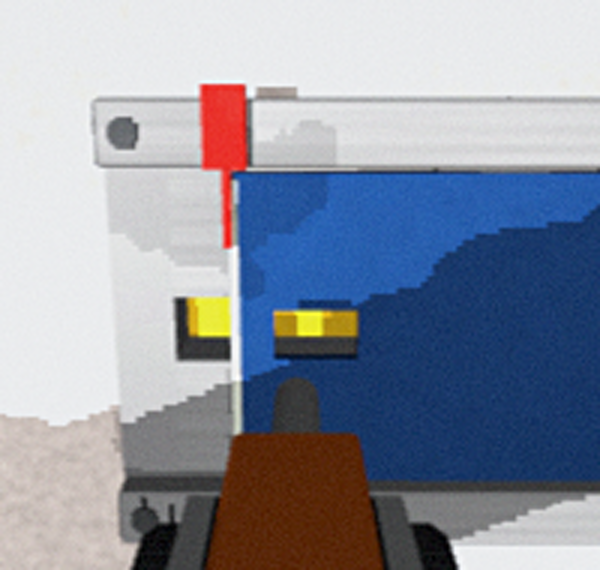

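View pics/s12.png

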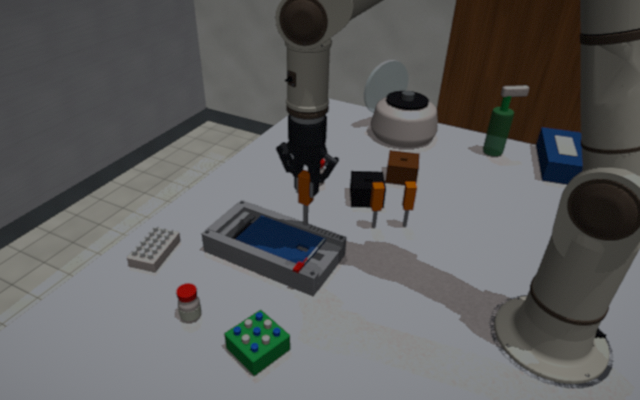

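Emit:
arm_command --deltas "0 -0.01 0 0 0 0 -1; 0 -0.0205 0 0 0 0 -1; 0 -0.0205 0 0 0 0 -1"

```text
t: 21.88
ee_pos: [0.5086, 0.0466, 0.2006]
tcp_rot: [-1.085, 1.57, -2.678]
contact_force: [0.5, 0.2, -0.4]
gripper_width: 0.287
```

Run:
```python
from h import *
import pickle
s,T=tool();print(s['t'],s['ee_pos'],s['contact_force'],T.round(4).tolist())
c=robot.get_calibration("wrist");pickle.dump(c,open("w13.pkl","wb"));print(c['xyz'])
im=robot.grab_frame("wrist");cv2.imwrite("pics/w13.png",im)
cv2.imwrite("pics/w13c.png",cv2.resize(im[90:210,280:380],None,fx=5,fy=5,interpolation=cv2.INTER_CUBIC))
```

```text
21.875 [0.50864239 0.04656153 0.20062888] [ 0.52845098  0.17426615 -0.44016809] [[-0.0009, 0.9997, -0.0225], [-0.0005, -0.0225, -0.9997], [-1.0, -0.0009, 0.0005]]
[0.51052137 0.12306223 0.34297018]
```

View pics/w13c.png

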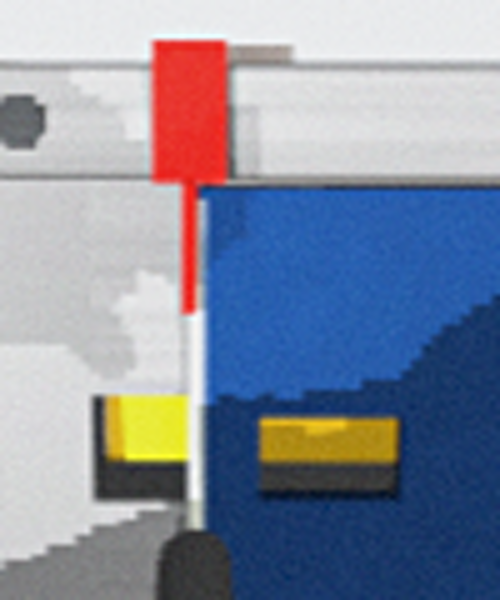

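Run:
```python
from meas import *
import pickle;c=pickle.load(open("w13.pkl","rb"))
g=lambda x,y:(x/5+280-.4,y/5+90-.4)
meas(c,[g(188,330),g(189,490)],[g(189,185),g(190,311)],[g(153,41),g(227,41),g(153,182),g(227,182)],.06)
im=cv2.imread("pics/w13.png")
for r in(145,150,160,180,186): print(r,im[r,313:325].tolist())
s,T=tool()
print("to stand", T.T@(np.array([.5107,-.2768,s['ee_pos'][2]])-s['ee_pos']), np.linalg.norm([.5107,-.2768]))
```

```text
edge [0.50671, 0.50692] ptr [0.50693, 0.50714] blk [0.50027, 0.51398, 0.50008, 0.51418] gap ptr -0.00021999999999999797 gap blk -0.00031250000000004885
[[0.5086, 0.0733, 0.05], [0.508, 0.039, 0.05], [0.5095, 0.1032, 0.06], [0.5091, 0.0788, 0.06], [0.5035, 0.1296, 0.064], [0.5172, 0.1293, 0.064], [0.5027, 0.1042, 0.064], [0.5168, 0.1039, 0.064]]
145 [[205, 206, 202], [200, 200, 193], [198, 198, 198], [121, 119, 225], [30, 35, 234], [32, 39, 237], [123, 131, 194], [169, 148, 132], [185, 117, 76], [182, 97, 43], [178, 90, 36], [179, 97, 41]]
150 [[227, 227, 226], [234, 233, 228], [215, 215, 210], [124, 126, 225], [32, 39, 236], [49, 63, 238], [155, 169, 220], [178, 166, 154], [173, 112, 72], [177, 91, 37], [180, 99, 43], [172, 94, 35]]
160 [[219, 216, 215], [225, 223, 224], [219, 220, 219], [199, 195, 193], [208, 206, 205], [234, 232, 233], [240, 241, 241], [227, 208, 195], [191, 134, 95], [176, 95, 38], [174, 94, 36], [173, 99, 42]]
180 [[48, 241, 240], [47, 239, 239], [39, 239, 237], [46, 240, 238], [133, 236, 236], [235, 241, 240], [221, 228, 223], [158, 154, 141], [110, 72, 48], [103, 51, 13], [110, 59, 27], [108, 57, 28]]
186 [[62, 59, 59], [57, 55, 55], [52, 55, 49], [57, 59, 55], [141, 138, 134], [235, 233, 231], [226, 231, 228], [172, 166, 156], [121, 84, 59], [104, 52, 16], [101, 51, 24], [106, 58, 23]]
to stand [1.08195840e-04 8.61284431e-03 3.23213267e-01] 0.5808896022481381
```

Emit:
arm_command --deltas "0 0 0.012 -0.02 0 0 -1; 0 0.001 0.035 -0.055 0 0 -1; 0 0.002 0.067 -0.105 0 0 -1; 0 0.003 0.1 -0.155 0 0 -1; 0 0.004 0.134 -0.205 0 0 -1; 0 0.005 0.168 -0.255 0 0 -1; 0 0.006 0.202 -0.305 0 0 -1; 0 0.007 0.236 -0.355 0 0 -1; 0 0.008 0.268 -0.405 0 0 -1; 0 0.009 0.298 -0.45 0 0 -1; 0 0.009 0.318 -0.48 0 0 -1; 0 0.009 0.325 -0.493 0 0 -1; 0 0.009 0.325 -0.493 0 0 -1; 0 0.009 0.325 -0.493 0 0 -1"

```text
t: 23.68
ee_pos: [0.5118, -0.2771, 0.2008]
tcp_rot: [2.459, 1.57, 1.359]
contact_force: [0.7, 0.0, -1.6]
gripper_width: 0.295
```

Run:
```python
from h import *
import pickle
s,T=tool();print(s['t'],s['ee_pos'],s['contact_force'],T.round(4).tolist())
c=robot.get_calibration("wrist");pickle.dump(c,open("w14.pkl","wb"));print(c['xyz'])
im=robot.grab_frame("wrist");cv2.imwrite("pics/w14.png",im)
cv2.imwrite("pics/w14c.png",cv2.resize(im[100:260,220:420],None,fx=4,fy=3.75,interpolation=cv2.INTER_CUBIC))
im=robot.grab_frame("side");cv2.imwrite("pics/s14c.png",cv2.resize(im[100:220,310:460],None,fx=5,fy=5,interpolation=cv2.INTER_CUBIC))
```

```text
23.675 [ 0.51182331 -0.27713857  0.20082103] [ 0.68408992  0.02029071 -1.56280732] [[0.0001, 0.891, 0.4541], [0.0007, 0.4541, -0.891], [-1.0, 0.0005, -0.0006]]
[ 0.47700528 -0.20913992  0.34324938]
```

View pics/w14c.png

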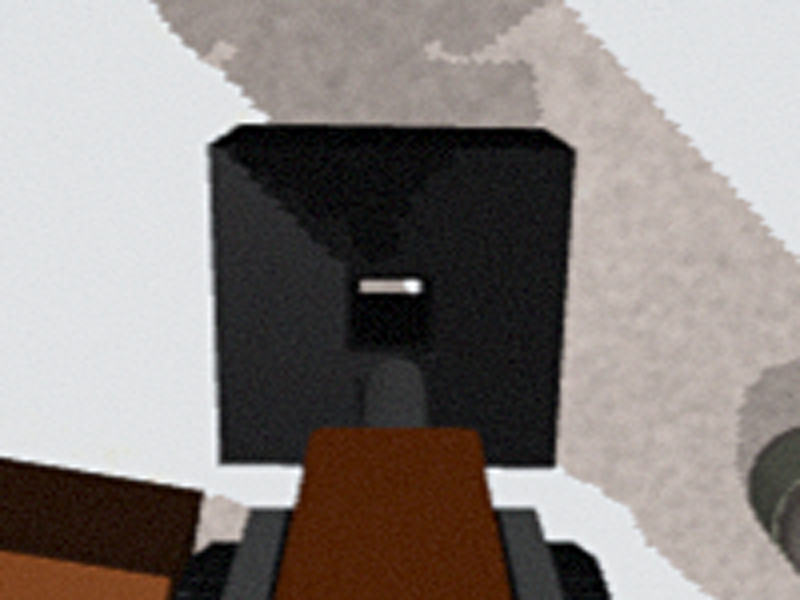

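View pics/s14c.png

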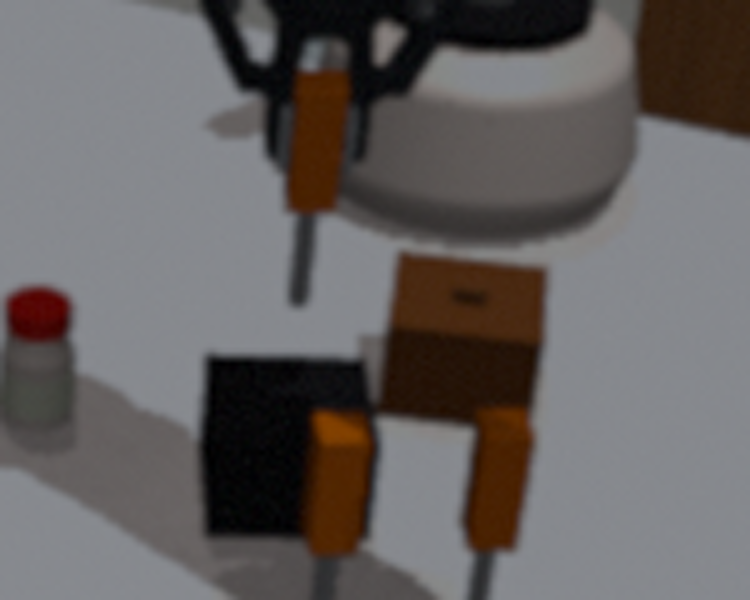

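Run:
```python
from h import *
import pickle;c=pickle.load(open("w14.pkl","rb"));s,T=tool()
g=lambda x,y:(x/4+220-.4,y/3.75+100-.4)
H=[onz(c,g(*p),.062) for p in((349,275),(428,275),(349,348),(427,348))];h=np.mean(H,0);print(np.round(H,4).tolist(),h)
B=np.mean([onz(c,g(*p),.062) for p in((211,148),(575,152),(220,465),(555,467))],0);print("block",B)
tz=s['ee_pos'][2]-.080
a=onz(c,g(394,357),tz); ax=T@[0,0,-1]; tip=a-.006*ax; print("tip",tip,"l/r",onz(c,g(365,400),tz),onz(c,g(424,400),tz))
# check with proj of ideal tip (rod axis = TCP)
print("ideal", proj(c,s['ee_pos']+T@[.08,0,-.006]), g(394,357))
print("tip->hole in tool", T.T@(h-tip), "block", T.T@(B-tip), "tcp->hole",T.T@(h-s['ee_pos']))
```

```text
[[0.4966, -0.2721, 0.062], [0.5144, -0.2631, 0.062], [0.5057, -0.2905, 0.062], [0.5237, -0.2814, 0.062]] [ 0.51011432 -0.27679277  0.062     ]
block [ 0.51098896 -0.27741461  0.062     ]
tip [ 0.51155846 -0.27650806  0.12089029] l/r [ 0.50799944 -0.28275253  0.12089182] [ 0.51888347 -0.27721171  0.12089182]
ideal [317.95557919 195.70799609] (318.1, 194.79999999999998)
tip->hole in tool [ 0.05889    -0.00143186 -0.00038748] block [ 0.05888989 -0.00093522  0.00056385] tcp->hole [ 0.13889177 -0.00131333 -0.00116561]
```

Emit:
arm_command --deltas "0.008 -0.0012 0 0 0 0 -1; 0.022 -0.0012 0 0 0 0 -1; 0.036 -0.0012 0 0 0 0 -1; 0.046 -0.0012 0 0 0 0 -1; 0.052 -0.0012 0 0 0 0 -1; 0.057 -0.0012 0 0 0 0 -1; 0.061 -0.0012 0 0 0 0 -1; 0.065 -0.0012 0 0 0 0 -1; 0.069 -0.0012 0 0 0 0 -1; 0.069 -0.0012 0 0 0 0 -1"

```text
t: 25.02
ee_pos: [0.5102, -0.279, 0.1315]
tcp_rot: [-2.549, 1.57, 2.633]
contact_force: [-0.7, 0.9, -2.1]
gripper_width: 0.292
```

Emit:
arm_command --deltas "0.008 0 0 0 0 0 -1; 0.018 0 0 0 0 0 -1; 0.028 0 0 0 0 0 -1; 0.036 0 0 0 0 0 -1; 0.041 0 0 0 0 0 -1; 0.044 0 0 0 0 0 -1; 0.0455 0 0 0 0 0 -1; 0.047 0 0 0 0 0 -1; 0.047 0 0 0 0 0 -1"

```text
t: 26.15
ee_pos: [0.5105, -0.2792, 0.0849]
tcp_rot: [0.463, 1.571, -0.638]
contact_force: [-0.0, 0.7, -1.5]
gripper_width: 0.296
```

Emit:
arm_command --deltas "0.001 0 0 0 0 0 -1; 0.002 0 0 0 0 0 -1; 0.003 0 0 0 0 0 -1; 0.003 0 0 0 0 0 -1"

```text
t: 26.65
ee_pos: [0.5104, -0.2791, 0.0821]
tcp_rot: [-0.348, 1.571, -1.449]
contact_force: [-0.5, -0.2, 2.4]
gripper_width: 0.295
```

Emit:
arm_command --deltas "0.0005 0 0 0 0 0 -0.35; 0.0005 0 0 0 0 0 0; 0.0005 0 0 0 0 0 0.5; 0.0005 0 0 0 0 0 1; 0.0005 0 0 0 0 0 1; 0.0005 0 0 0 0 0 1; 0.0005 0 0 0 0 0 1"

```text
t: 27.52
ee_pos: [0.5104, -0.2791, 0.0813]
tcp_rot: [-3.044, 1.571, 2.139]
contact_force: [0.3, 0.9, 0.0]
gripper_width: 1.001
```

Emit:
arm_command --deltas "-0.005 0 0 0 0 0 1; -0.015 0 0 0 0 0 1; -0.03 0 0 0 0 0 1; -0.05 0 0 0 0 0 1; -0.075 0 0 0 0 0 1; -0.105 0 0 0 0 0 1; -0.13 0 0 0 0 0 1; -0.145 0 0 0 0 0 1; -0.145 0 -0.02 0 0 0 1; -0.145 0 -0.04 0 0 0 1; -0.145 0 -0.04 0 0 0 1; -0.145 0 -0.04 0 0 0 1"

```text
t: 29.02
ee_pos: [0.4926, -0.2443, 0.2266]
tcp_rot: [0.15, 1.57, -0.951]
contact_force: [-1.1, -0.2, -0.4]
gripper_width: 1.0
```

Run:
```python
from h import *
import pickle
s,T=tool();print(s['t'],s['ee_pos'],s['contact_force'],s['gripper_width'])
c=robot.get_calibration("wrist");pickle.dump(c,open("w15.pkl","wb"))
im=robot.grab_frame("wrist");cv2.imwrite("pics/w15.png",im)
im=robot.grab_frame("side");cv2.imwrite("pics/s15.png",im)
cv2.imwrite("pics/s15c.png",cv2.resize(im[120:300,180:430],None,fx=3.2,fy=3.2,interpolation=cv2.INTER_CUBIC))
```

```text
29.025 [ 0.49255562 -0.24431186  0.22661837] [-1.12769257 -0.19810692 -0.36704834] 1.0004450380992278
```

View pics/w15.png

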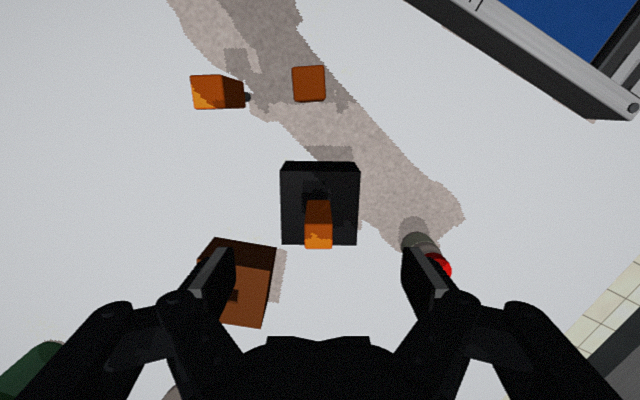

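View pics/s15c.png

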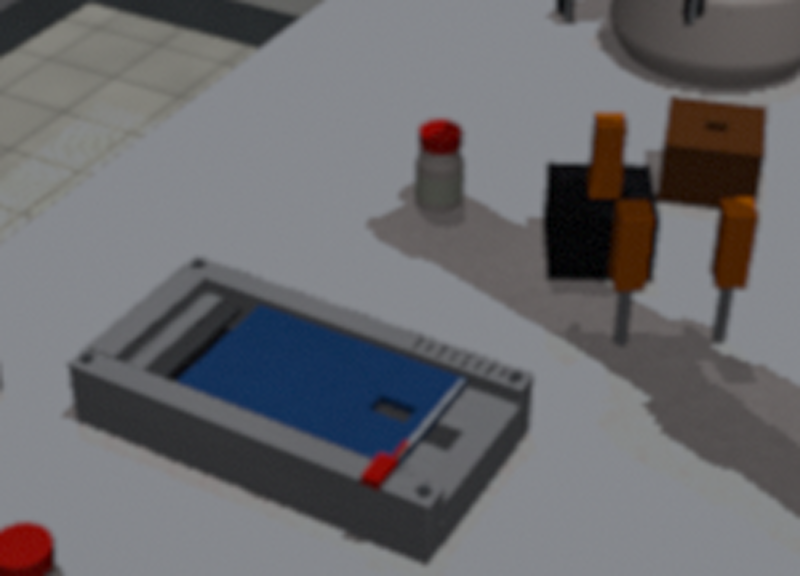

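Run:
```python
from h import *
import pickle;c=pickle.load(open("w15.pkl","rb"));cd=robot.get_calibration("side")
im=cv2.imread("pics/w15.png");cv2.imwrite("pics/w15c.png",cv2.resize(im[150:260,270:370],None,fx=5,fy=5,interpolation=cv2.INTER_CUBIC))
p=(180+610/3.2-.35,120+119/3.2-.35); print(tri(c,(318.5,236),cd,p)); print(onz(cd,p,.132), onz(c,(318.5,236),.132))
```

```text
(array([ 0.5096274 , -0.27808853,  0.13106155]), np.float64(0.0009165081138717262))
[ 0.50862104 -0.27657509  0.132     ] [ 0.50986877 -0.27757779  0.132     ]
```

View pics/w15c.png

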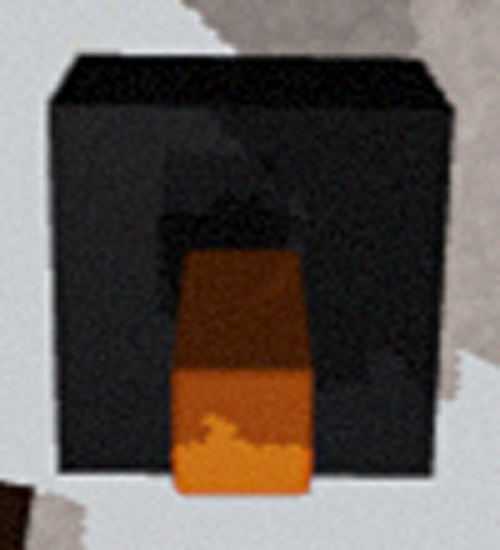

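The handle top triangulates to z = 0.131 m (0.132 expected), so the rod is upright and home. The gripper is clear of everything, and the jars and marker are where they were, so I'm handing in.

Run:
```python
from bench import robot
print(robot.finish_job(), robot.read_state()['t'])
```

```text
the job is handed in; nothing more can be done
the job is handed in; nothing more can be done
```

I took the rightmost orange rod from the black stand and pressed the catch down through the gate's slot. I then drew the gate open to the red marker and put the rod back in its stand. The job was handed in at about 29 s, well under the 51 s limit.

**Last checks**
- **Gate:** its front edge measures about 0.2–0.3 mm from the marker line in a near-overhead wrist picture.
- **Marker:** it measures in the same place, to within about 0.5 mm, in all the pictures.
- **Rod:** it stands upright in the stand. Its handle top measures z = 0.131 m, where 0.132 m is expected when fully home.
- **Jars:** the gripper never came near them. The jar beside the stand looks unmoved. The other was last seen in place before the rod went back, and I did not measure either one.

**What did not go smoothly**
- **Pulling:** the gate moved only about 3 mm on the first pulls, because sliding it took 12–13 N rather than the 9 N given.
- **Pressing:** while correcting this I misjudged how deep the catch was and pressed the rod onto its hard stop. The wrist read about 26 N, roughly 27 N once the rod's weight is added. That is below the 32 N limit but not as gentle as I intended. I only saw readings at the end of each move, so the peak could have been slightly higher.

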